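Eject one turning blank and nudge it to the pick-up mark

ROBOT

A 6-joint arm with a two-finger parallel gripper is mounted at the origin on the work surface. World frame = base frame: x ahead of the robot, y to its left, z up, the work surface at z = 0. Lengths are in m, angles in rad, forces in N, time in s.
With the tool pointing down it reaches from about 0.35 to 0.975 m from the base axis. Payload 4.9 kg.
Tool frame: the origin (TCP) lies at the very end of the fingers, on their centre line; the grasp point (between the pads) lies 19 mm behind it; y points along the fingers, z is the direction in which the jaws open and shut, and the axes are right-handed (so a half turn about y gives the same grasp; the last joint's range is limited). The gripper opens to 85 mm and grips with 20 to 120 N. Pads are 22 mm wide; open, the fingers measure 114 mm over their backs; the gripper's body (76 mm by 85 mm) begins 54 mm behind the grasp point. The pads swing forward as they close: fully open they stand 13 mm farther back than shut.
Start: joints at [-1.369, 0.053, 1.613, -0, 1.476, -0.119], TCP at [0.197, -0.593, 0.196] pointing down, gripper open.
Joint ranges: [-3.01, 3.01], [-1.01, 2.22], [0.06, 2.58], [-1.02, 4.17], [0.09, 2.62], [-3.14, 3.14]. Speed limits (rad/s): [2.57, 2.57, 3.14, 3.14, 3.14, 3.14].

INTERFACE

Orientations are given as a rotation vector (axis times angle).
In Python, from station import ctrl gives the robot as it stands.
- The arm moves only by the tool arm_command, never from a script. Its argument "steps" is a list of rows, each a list of 3 entries, a list of its own where there are three numbers: the shift along the tool's x, y, z in m, then the turn, a rotation vector about the tool's x, y, z in degrees, then the opening, from 0 (shut) to 1 (fully open). In form: [[[dx, dy, dz], [ax, ay, az], gripper], ...]. A call has 1 to 5 rows; each row is the pose to reach, as a shift and turn from the pose measured when the call began, along the tool's axes at that moment; what a row does not reach only later rows make up. A row lasts 1/10 s, in which the tool goes at most 50 mm and 8.59 degrees, less where a joint would pass 70% of its speed; a pose out of reach is approached as far as the arm can. A call with a gripper value outside its range is refused whole. The fingers move at their own pace and stop on an object; "force" is the grip in N (left out, the last holds). Time passes only in rows, so rows that repeat a pose let the fingers close. It gives the time, the measured TCP pose, the force and the opening at its end, in the units of the state.
- ctrl.get_obs(): the state, without advancing time (a new reading comes with each control period).
- ctrl.get_image(name): name is "scene" or "side" or "wrist"; returns a dict with "img" (400x640x3 uint8, red, green, blue), "camera_matrix" (3x3 intrinsics, pixels), "world_from_camera" (4x4, takes a point from camera to world coordinates). Camera axes: x right, y up, looking along -z (the intrinsics and any distortion apply to the point x, -y, -z); pixel columns grow to the right and rows downward; lengths in m; the calibration is good to about 2 mm. A picture is of the moment at which its call begins. There is no depth.
- ctrl.finish_job(): hands the job in, once; it reports no verdict.
Trained networks look in a picture, given as the dict that the camera call returned (one of the last four; its "shot" number tells which), for a name from the list of things; names that differ only in an ending like _2 or _b are one class to them, and where a whole thing is asked for, a point or a joint stands for the part that bears it (a point fixed in the world has none). Each returns a list of dicts, best first, with "confidence" (0 to 1); they miss things now and then, are a little off and sometimes report something else, mostly with a low value. They report only what shows in the picture. A call takes as long as a camera call.
- ctrl.boxes_of(picture, name): "position" ([row, column] in pixels, amid what is visible of it).
The state is a dict: "t": time; "q": joint angles; "dq": joint speeds; "effort": joint torques, N m; "tool_pos": TCP position; "tool_rot": TCP orientation; "contact_force": force on the tool from outside, world axes, zero at the start; "wrist_torque": the same for the moment, N m; "opening": finger opening in m.
Only numpy, scipy, OpenCV 4.12 (cv2) and the standard library are available. Lean on these libraries where they do the work, as an engineer would, in place of code of your own. Each camera call takes 0.05 s, during which the arm holds its last target.

TASK

Press the dispenser's red plunger right down once, so that one single wooden blank comes out, and let the plunger come back up. Then gently nudge that blank along the bench with the fingertips, without gripping or lifting it, until it lies flat and wholly on the green mark. Leave the other blanks in the magazine and everything else on the bench where it stands.

Things in the scene. Friction and masses are not known exactly. Their poses are not given: they have to be found in the camera images.
- dispenser: green fixed dispenser. Origin on the bench under the magazine axis; +x is the way blanks come out, z up. Magazine: open-topped shaft x -26 to +26 mm, 53 wide (y), 48 tall, clear front, exit slot at bench level. Housing behind it: x -26 to -121, 53 wide, 48 tall, the plunger on top of it at x = -70, y = 0. Each full press ejects one blank
- exit_spot (a point): point on the bench 77 mm along the dispenser's +x: about where the blank's centre is after a slow full press, lying flat and clear of the magazine (farther out if pressed fast); the slider that pushed it draws back as the plunger rises
- plunger_top (a point): centre of the top face of the red plunger cap (44 mm wide, 12 mm thick), 94 mm above the bench when up; it moves with the cap
- plunger (a joint): plunger travel in m: 0 up, 0.026 fully down. Pressed straight down; it takes 2.1 N at the top to 3.7 N at the bottom, plus drag of about 10 N per m/s and a little friction; it rises again by itself in about a second when released
- blank1: the bottom blank of the stack, the one that comes out: pale wooden disc, 40 mm wide, 14 mm thick, about 14 g, lying flat; origin at the centre of its underside (z = 0)
- blank1_center (a point): middle of that blank (7 mm above the bench as it lies flat)
- blank2: the next blank above it, the same size (one more lies on top of it); it must stay in the magazine
- mark_green: green round mark painted flat on the bench, 84 mm across, no height to speak of; origin at its centre
- mark_orange: orange mark of the same size and kind on the other side of the dispenser's exit, not to be used
- spindle: bystander, loose, to be left alone: standing turned wooden spindle, pale, 42 mm wide, 120 mm tall, origin at its foot
- spool: bystander, loose, to be left alone: reddish-brown wooden spool, 46 mm wide, 46 mm tall, standing; origin at the centre of its underside
- chair_leg: bystander, loose, to be left alone: turned chair leg lying flat along its own x, 180 x 36 x 36 mm; origin under its middle
- oil_bottle: bystander, loose, to be left alone: closed amber bottle, 60 mm wide, 130 mm tall; origin at the centre of its underside
- tape_measure: bystander, loose, to be left alone: blue tape measure, 60 x 32 x 58 mm high; origin at the centre of its underside
- steel_cup: bystander, loose, to be left alone: empty steel cup, 76 mm wide, 85 mm tall; origin at the centre of its underside
- bench_brush: bystander, loose, to be left alone: flat hand brush, about 200 mm long, lying along its own x, handle to -x

How it is judged:
On the way, in this order (a step that is already met when the one before it is completed fails the run):
1. the plunger is pressed down and the bottom blank is out in front of the magazine (value of joint plunger above 0.022 m and x of blank1 in the frame of dispenser above 0.06 m), for 0.05 s.
2. the plunger is back up (value of joint plunger below 0.005 m), for 0.1 s.
3. the blank has been nudged wholly onto the green mark (horizontal distance between blank1_center and mark_green below 0.022 m), for 0.2 s.
At the end, for the whole second after the job is handed in: The ejected blank lies flat and still on the bench, its centre within 22 mm of the centre of the green mark (so wholly on it); the plunger is up (within 5 mm); the next blank is still in the magazine (within 30 mm of its axis) (horizontal distance between blank1_center and mark_green below 0.022 m and height (world z) of blank1_center below 0.011 m and angle between the z axis of blank1 and the z axis of dispenser, either way round below 0.15 rad and linear speed of blank1 below 0.01 m/s and value of joint plunger below 0.005 m and horizontal distance between blank2 and dispenser below 0.03 m); the robot touches nothing.
It fails at once if the blank is lifted or stood on edge (its middle more than 30 mm up) (height (world z) of blank1_center above 0.03 m).
It fails at once if the blank is squeezed or pressed hard (more than 12 N from the fingers) (contact force between the fingers and blank1 above 12 N).
It fails at once if a second blank leaves the magazine (horizontal distance between blank2 and dispenser above 0.03 m).
It fails at once if a bystander is moved more than 30 mm or tipped over (distance of any of spindle, spool, chair_leg, oil_bottle, tape_measure, steel_cup, bench_brush from where it was at the start of the episode above 0.03 m or angle between any of spindle, spool, chair_leg, oil_bottle, tape_measure, steel_cup, bench_brush's own z axis and vertical above 0.5 rad).
It also fails if it takes over 58 s, if anything falls off the work surface, if the arm or the gripper's body presses on something with over 40 N, if the wrist force passes 120 N, or if a joint passes its speed limit or range.

## Working session

There is one attempt and no reset: what is moved stays moved. The work goes in short steps, Python scripts to look and compute and a tool call to move; the robot and the scene stay as the last step left them, time stands still between calls to the robot, and variables do not carry over. Pictures are saved under pics/ and viewed, and the job is handed in when it is done.

Besides the shell and the picture viewer there is one more tool, called after "Request:" as a command line: name --argument value ..., lists and objects as JSON in quotes. arm_command: Moves the arm, as the interface text tells. Its arguments: {"type":"object","properties":{"steps":{"type":"array"},"force":{"type":"number"}},"required":["steps"]}

```bash
mkdir -p pics
cat > h.py <<'E'
import numpy as np, cv2
from station import ctrl
from scipy.spatial.transform import Rotation as R
def snap(n,f):
    p=ctrl.get_image(n); cv2.imwrite('pics/'+f,cv2.cvtColor(p['img'],cv2.COLOR_RGB2BGR)); return p
def ray(p,rc,z):
    K=np.array(p['camera_matrix']);T=np.array(p['world_from_camera'])
    u=np.linalg.inv(K)@[rc[1],rc[0],1]; d=T[:3,:3]@[u[0],-u[1],-u[2]]; o=T[:3,3]
    return o+d*(z-o[2])/d[2]
def proj(p,w):
    K=np.array(p['camera_matrix']);T=np.array(p['world_from_camera'])
    c=T[:3,:3].T@(np.array(w)-T[:3,3]); u=K@[c[0],-c[1],-c[2]]; return u[1]/u[2],u[0]/u[2]
E
python3 - <<'E'
from h import *
o=ctrl.get_obs(); print(o)
print(R.from_rotvec(o['tool_rot']).as_matrix().round(3))
Z={'dispenser':.03,'plunger_top':.094,'blank1':.007,'blank2':.02,'mark_green':0,'mark_orange':0,'spindle':.06,'spool':.023,'chair_leg':.018,'oil_bottle':.065,'tape_measure':.029,'steel_cup':.042,'bench_brush':.01}
for c in ['scene','side','wrist']:
    p=snap(c,c+'0.png'); print(c,p['world_from_camera'].round(3).tolist(),p.keys())
    for n,z in Z.items():
        for b in ctrl.boxes_of(p,n)[:2]: print(n,b['confidence'],np.round(b['position']),ray(p,b['position'],z).round(3))
E
```

```text
{'t': 0.0, 'q': array([-1.36897261e+00,  5.33740613e-02,  1.61427877e+00,  1.50630408e-05,
        1.47600351e+00, -1.18981606e-01]), 'dq': array([-5.07658876e-04,  5.43461190e-05,  3.42584243e-04,  2.04524115e-03,
        1.23119199e-03,  4.76578383e-04]), 'effort': array([ 2.27360106e-03, -3.93670034e+01, -3.70181751e+01,  8.58321209e-05,
        7.15511647e-03, -7.47270576e-06]), 'tool_pos': array([ 0.19695858, -0.59242878,  0.19506153]), 'tool_rot': array([-0.3314317 ,  2.0501939 , -2.04591478]), 'contact_force': array([-0.7233938,  0.0590551,  1.2738838]), 'wrist_torque': array([-0.05946904, -0.00694264,  0.00768841]), 'opening': 0.08578477734108907}
[[-0.949 -0.     0.315]
 [-0.315  0.002 -0.949]
 [-0.    -1.    -0.002]]
scene [[0.534, -0.493, 0.687, 1.366], [0.846, 0.306, -0.438, -0.526], [0.005, 0.815, 0.58, 0.784], [0.0, 0.0, 0.0, 1.0]] dict_keys(['img', 'camera_matrix', 'world_from_camera', 'shot'])
dispenser 0.8 [203. 316.] [0.476 0.02  0.03 ]
dispenser 0.5 [183. 318.] [0.4   0.074 0.03 ]
mark_green 0.94 [258. 262.] [ 0.562 -0.18   0.   ]
mark_orange 0.63 [218. 424.] [0.64
[... 748 characters left out ...]
[229. 339.] [0.487 0.    0.007]
blank2 0.53 [229. 339.] [0.481 0.013 0.02 ]
mark_green 0.65 [185. 339.] [ 0.569 -0.172  0.   ]
mark_orange 0.59 [271. 234.] [ 0.646  0.235 -0.   ]
spindle 0.67 [295. 332.] [0.392 0.231 0.06 ]
spool 0.76 [182. 272.] [ 0.733 -0.068  0.023]
spool 0.68 [216. 344.] [ 0.489 -0.035  0.023]
chair_leg 0.78 [316. 170.] [0.677 0.406 0.018]
tape_measure 0.67 [182. 410.] [ 0.384 -0.241  0.029]
steel_cup 0.58 [136. 364.] [ 0.586 -0.382  0.042]
bench_brush 0.61 [170. 428.] [ 0.361 -0.347  0.01 ]
wrist [[0.317, 0.899, 0.303, 0.275], [-0.949, 0.3, 0.101, -0.567], [0.0, -0.319, 0.948, 0.373], [0.0, 0.0, 0.0, 1.0]] dict_keys(['img', 'camera_matrix', 'world_from_camera', 'shot'])
```

View pics/scene0.png

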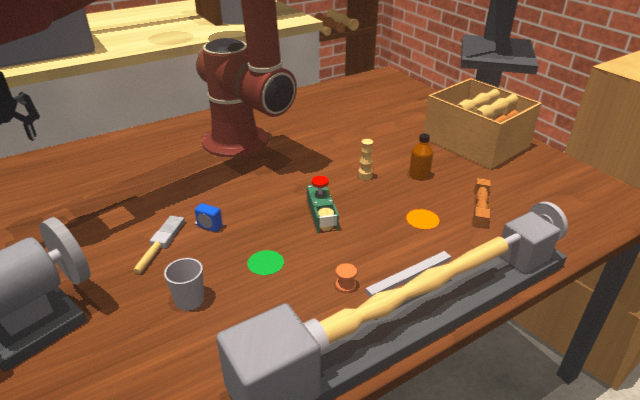

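View pics/side0.png

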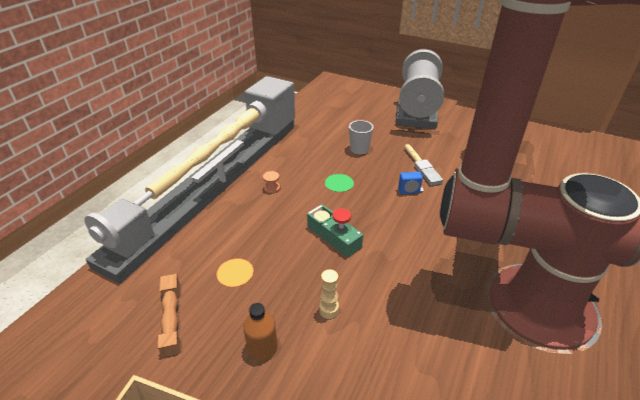

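Run:
```python
import cv2
a=cv2.imread('pics/scene0.png')[140:310,230:400]; b=cv2.imread('pics/side0.png')[150:270,250:420]
cv2.imwrite('pics/z1.png',cv2.resize(a,(600,600),interpolation=2)); cv2.imwrite('pics/z2.png',cv2.resize(b,(800,565),interpolation=2))
```

```text
(no output)
```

View pics/z1.png

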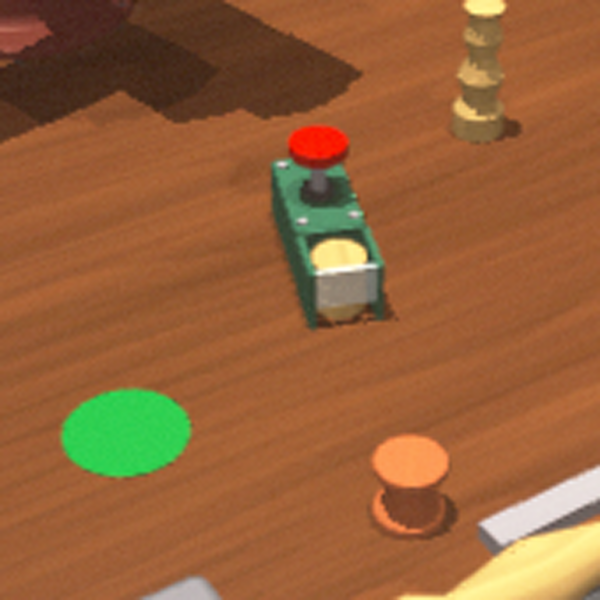

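View pics/z2.png

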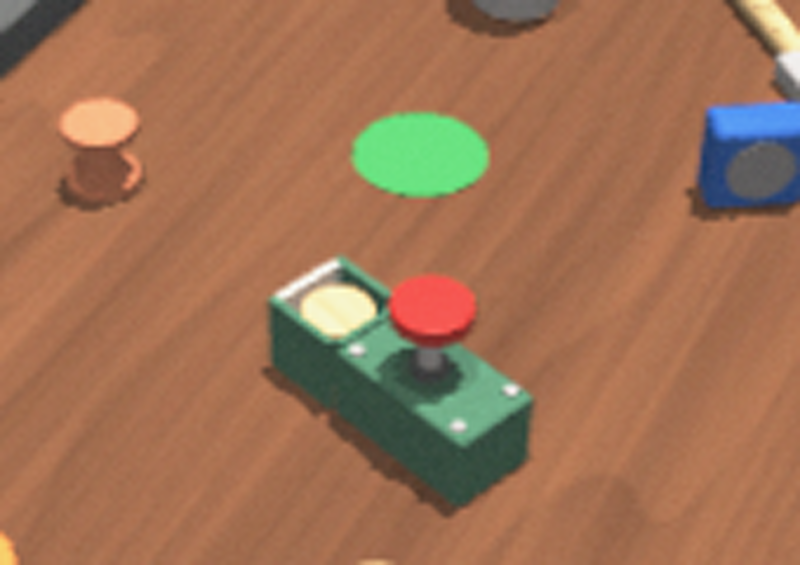

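Run:
```python
from h import *
from scipy.optimize import least_squares
ps={c:ctrl.get_image(c) for c in ['scene','side']}
def cen(p,m,z):
    n,l,s,c=cv2.connectedComponentsWithStats(m.astype(np.uint8))
    i=1+np.argmax(s[1:,4]); return (c[i][1],c[i][0]),ray(p,c[i][::-1],z).round(4),s[i][4]
for k,p in ps.items():
    h=cv2.cvtColor(p['img'],cv2.COLOR_RGB2HSV); H,S,V=[h[...,i].astype(int) for i in range(3)]
    print(k,'green',cen(p,(H>50)&(H<80)&(S>120)&(V>150),0))
    m=((H<4)|(H>176))&(S>200)&(V>120); m[:150]=0
    print('red (mid cap .089)',cen(p,m,.089))
q=ps['side']; pts=[((298,270),(26,26.5)),((258,342),(26,-26.5)),((401,531),(-121,-26.5)),((446,463),(-121,26.5))]
for a,b in pts:
    rc=(150+.2124*a[0],250+.2125*a[1]); print(b,ray(q,rc,.048).round(4))
q2=ps['scene']
pt2=[((268,313),(26,-26.5)),((260,383),(26,26.5)),((163,272),(-121,-26.5))]
for a,b in pt2: print('scene',b,ray(q2,(140+.2833*a[0],230+.2833*a[1]),.048).round(4))
A=[(ray(q,(150+.2124*a[0],250+.2125*a[1]),.048)[:2],b) for a,b in pts]+[(ray(q2,(140+.2833*a[0],230+.2833*a[1]),.048)[:2],b) for a,b in pt2]
def f(v):
    c,s=np.cos(v[2]),np.sin(v[2]); M=np.array([[c,-s],[s,c]])
    return np.concatenate([v[:2]+M@(np.array(b)/1000)-a for a,b in A])
r=least_squares(f,[.5,0,-.3]);v=r.x; print(v,(r.fun*1000).round(1)); c,s=np.cos(v[2]),np.sin(v[2])
print('plunger',v[:2]-.07*np.array([c,s]),'exit',v[:2]+.077*np.array([c,s]))
```

```text
scene green ((np.float64(262.22955523672886), np.float64(265.2439024390244)), array([ 0.5778, -0.1808,  0.    ]), np.int32(697))
red (mid cap .089) ((np.float64(180.875), np.float64(319.5892857142857)), array([0.4695, 0.0338, 0.089 ]), np.int32(112))
side green ((np.float64(182.34246575342465), np.float64(338.90410958904107)), array([ 0.5749, -0.1812,  0.    ]), np.int32(365))Traceback (most recent call last):
  File "<stdin>", line 11, in <module>
  File "<stdin>", line 6, in cen
    return _wrapfunc(a, 'argmax', axis=axis, out=out, **kwds)
    return bound(*args, **kwds)
ValueError: attempt to get argmax of an empty sequence
```

Run:
```python
from h import *
from scipy.optimize import least_squares
ps={c:ctrl.get_image(c) for c in ['scene','side']}
def cen(p,m,z):
    n,l,s,c=cv2.connectedComponentsWithStats(m.astype(np.uint8))
    i=1+np.argmax(s[1:,4]); return (c[i][1],c[i][0]),ray(p,c[i][::-1],z).round(4),s[i][4]
for k,p in ps.items():
    h=cv2.cvtColor(p['img'],cv2.COLOR_RGB2HSV); H,S,V=[h[...,i].astype(int) for i in range(3)]
    m=((H<5)|(H>174))&(S>150)&(V>90); m[:150]=0; m[250:]=0;m[:,:300]=0;m[:,380:]=0
    print(k,'red (mid cap .089)',cen(p,m,.089))
q=ps['side']; pts=[((298,270),(26,26.5)),((258,342),(26,-26.5)),((401,531),(-121,-26.5)),((446,463),(-121,26.5))]
q2=ps['scene']
pt2=[((268,313),(26,-26.5)),((260,383),(26,26.5)),((163,272),(-121,-26.5))]
A=[(ray(q,(150+.2124*a[0],250+.2125*a[1]),.048)[:2],b) for a,b in pts]+[(ray(q2,(140+.2833*a[0],230+.2833*a[1]),.048)[:2],b) for a,b in pt2]
def f(v):
    c,s=np.cos(v[2]),np.sin(v[2]); M=np.array([[c,-s],[s,c]])
    return np.concatenate([v[:2]+M@(np.array(b)/1000)-a for a,b in A])
r=least_squares(f,[.5,0,-.3]);v=r.x; print(v,(r.fun*1000).round(1)); c,s=np.cos(v[2]),np.sin(v[2])
print('plunger',v[:2]-.07*np.array([c,s]),'exit',v[:2]+.077*np.array([c,s]))
```

```text
scene red (mid cap .089) ((np.float64(181.0653594771242), np.float64(319.67973856209153)), array([0.4704, 0.0336, 0.089 ]), np.int32(153))
side red (mid cap .089) ((np.float64(215.34928229665073), np.float64(341.4736842105263)), array([0.4664, 0.0336, 0.089 ]), np.int32(209))
[ 0.53287752  0.01245845 -0.3450312 ] [  2.3   2.9   3.3   0.    0.7  -3.4   1.5   1.9   1.4  -4.3   1.5  -0.4
 -10.7   3.2]
plunger [0.46700298 0.03613427] exit [ 0.60533952 -0.01358496]
```

Request:
arm_command --steps '[[[-0.033,0,-0.037],[0,-8,0],0],[[-0.066,0,-0.074],[0,-16,0],0],[[-0.1,0,-0.112],[0,-24,0],0],[[-0.133,0,-0.149],[0,-32,0],0],[[-0.166,0,-0.186],[0,-40,0],0]]'

```text
t: 2.8
tool_pos: [0.2963, -0.3626, 0.1964]
tool_rot: [-0.899, 1.599, -1.6]
contact_force: [0.6, -0.4, 0.6]
opening: 0.0121
```

```bash
cat >> h.py <<'E'
def go(x,y,z,ang=-9.8):
    o=ctrl.get_obs(); M=R.from_rotvec(o['tool_rot']).as_matrix(); zd=np.array([np.cos(np.radians(ang)),np.sin(np.radians(ang)),0]); yd=np.array([0,0,-1.]); xd=np.cross(yd,zd)
    D=np.c_[xd,yd,zd]
    print('t',round(o['t'],2),'pos',o['tool_pos'].round(4),'zang',np.degrees(np.arctan2(M[1,2],M[0,2])).round(1),'F',o['contact_force'].round(2),'open',round(o['opening'],4))
    print('shift',(M.T@(np.array([x,y,z])-o['tool_pos'])).round(4),'turn',np.degrees(R.from_matrix(M.T@D).as_rotvec()).round(2))
E
python3 -c "
from h import *
go(.468,.0345,.19)"
```

```text
t 2.8 pos [ 0.2963 -0.3626  0.1964] zang -31.3 F [ 0.56 -0.41  0.59] open 0.0121
shift [-0.4285  0.0063 -0.0598] turn [-3.000e-02 -2.153e+01  1.000e-02]
```

Request:
arm_command --steps '[[[-0.048,0,-0.006],[0,-7,0],0],[[-0.096,0,-0.013],[0,-14,0],0],[[-0.144,0,-0.02],[0,-21.5,0],0],[[-0.192,0.0,-0.027],[0,-21.5,0],0],[[-0.24,0.0,-0.033],[0,-21.5,0],0]]'

```text
t: 3.3
tool_pos: [0.3934, -0.1387, 0.1968]
tool_rot: [-1.122, 1.333, -1.336]
contact_force: [0.6, -0.2, -0.0]
opening: -0.0002
```

```bash
python3 -c "
from h import *
go(.468,.0345,.13)"
```

```text
t 3.3 pos [ 0.3934 -0.1387  0.1968] zang -9.9 F [ 0.59 -0.17 -0.01] open -0.0002
shift [-0.1835  0.0667  0.0438] turn [-0.12 -0.05  0.04]
```

Request:
arm_command --steps '[[[-0.045,0.005,0.011],[0,0,0],0],[[-0.09,0.01,0.022],[0,0,0],0],[[-0.135,0.015,0.033],[0,0,0],0],[[-0.175,0.03,0.042],[0,0,0],0],[[-0.1835,0.05,0.044],[0,0,0],0]]'

```text
t: 3.8
tool_pos: [0.4699, 0.0379, 0.1477]
tool_rot: [-1.121, 1.327, -1.334]
contact_force: [-0.2, -0.2, -0.3]
opening: -0.0001
```

```bash
python3 -c "
from h import *
snap('side','side1.png');snap('scene','scene1.png');snap('wrist','w1.png')
go(.468,.0345,.096)
import cv2
a=cv2.imread('pics/scene1.png')[100:270,230:400]; b=cv2.imread('pics/side1.png')[110:270,250:420]
cv2.imwrite('pics/z3.png',np.hstack([cv2.resize(a,(400,400)),cv2.resize(b,(400,400))]))"
```

```text
t 3.95 pos [0.467  0.0351 0.1453] zang -9.8 F [-0.31 -0.83 -0.41] open 0.0001
shift [0.0003 0.0493 0.0011] turn [0.08 0.04 0.08]
```

View pics/z3.png

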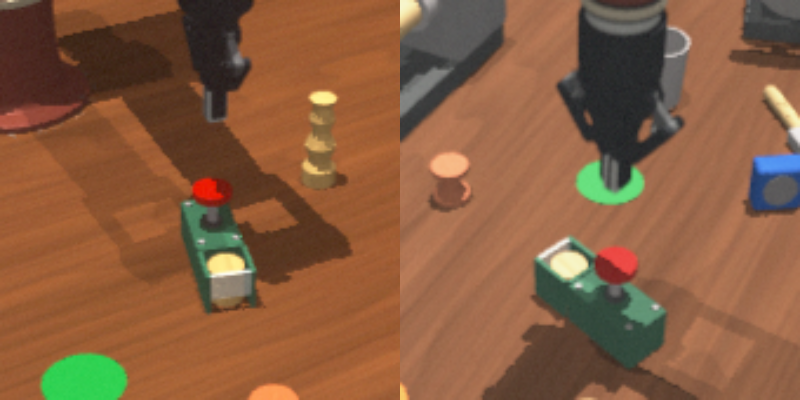

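View pics/w1.png

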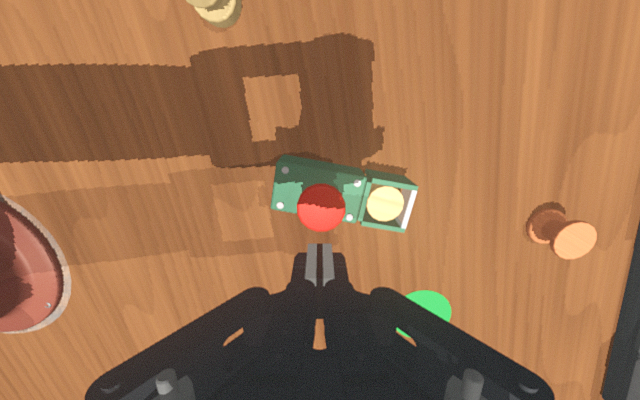

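```bash
python3 -c "
from h import *
p=snap('wrist','w2.png')
print(ray(p,(207,321),.092), ray(p,(203.5,385.5),.042),proj(p,[.467,.0351,.1453]))
for n in ['steel_cup']: pass
go(.468,.0345,.1)"
```

```text
[0.4686025  0.03405078 0.092     ] [0.53484541 0.00860273 0.042     ] (np.float64(231.6266262898682), np.float64(318.8544763980825))
t 4.0 pos [0.4678 0.0344 0.1466] zang -9.8 F [-0.41  0.14  0.86] open -0.0002
shift [-0.0002  0.0466  0.0001] turn [-0.06 -0.03  0.07]
```

Request:
arm_command --steps '[[[0,0.015,0],[0,0,0],0],[[0,0.03,0],[0,0,0],0],[[0,0.042,0],[0,0,0],0],[[0,0.048,0],[0,0,0],0],[[0,0.052,0],[0,0,0],0]]'

```text
t: 4.5
tool_pos: [0.4673, 0.034, 0.0935]
tool_rot: [-1.124, 1.335, -1.336]
contact_force: [-0.4, 0.3, -0.3]
opening: -0.0002
```

Request:
arm_command --steps '[[[0,0.003,0],[0,0,0],0],[[0,0.006,0],[0,0,0],0],[[0,0.009,0],[0,0,0],0],[[0,0.012,0],[0,0,0],0],[[0,0.015,0],[0,0,0],0]]'

```text
t: 5.0
tool_pos: [0.4674, 0.034, 0.0784]
tool_rot: [-1.124, 1.334, -1.336]
contact_force: [-0.9, -0.0, 0.4]
opening: -0.0002
```

```bash
python3 -c "
from h import *
go(.468,.0345,.067)"
```

```text
t 5.0 pos [0.4674 0.034  0.0784] zang -9.9 F [-0.86 -0.03  0.37] open -0.0002
shift [-0.0006  0.0114  0.0005] turn [-0.   -0.07  0.07]
```

```bash
python3 -c "
from h import *
snap('side','s3.png');snap('scene','c3.png')
go(.468,.0345,.067)
a=cv2.imread('pics/c3.png')[140:270,250:380]; b=cv2.imread('pics/s3.png')[150:270,270:390]
cv2.imwrite('pics/z4.png',np.hstack([cv2.resize(a,(400,400)),cv2.resize(b,(400,400))]))"
```

```text
t 5.1 pos [0.4669 0.0341 0.078 ] zang -9.9 F [ 0.38 -0.17 -0.38] open 0.0002
shift [-0.0006  0.011   0.001 ] turn [ 0.07 -0.06  0.08]
```

View pics/z4.png

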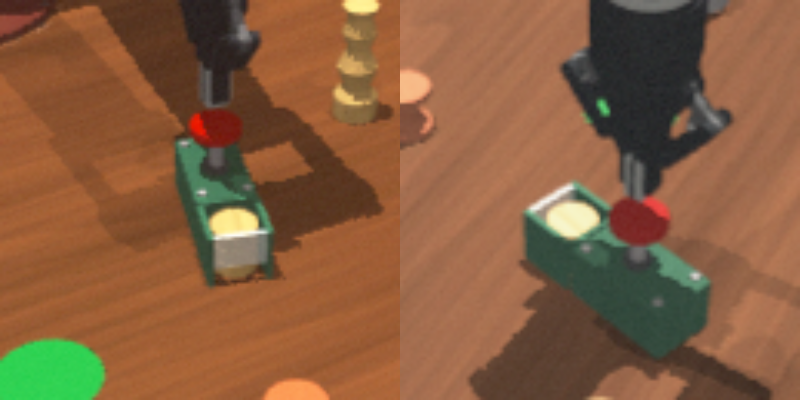

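```bash
python3 -c "
from h import *
o=ctrl.get_obs()['tool_pos']
for c,r0,c0,s in [('scene',140,250,130/400),('side',150,270,.3)]:
  p=ctrl.get_image(c)
  for dz in [0,.01,.02,.03]:
    r,cc=proj(p,o+[0,0,dz]); print(c,dz,(r-r0)/s,(cc-c0)/s)
  r,cc=proj(p,[.468,.0345,.094]);print('cap',(r-r0)/s,(cc-c0)/s)
"
```

```text
scene 0 135.34381303750067 212.71218052137118
scene 0.01 125.25218631278746 212.72125745149773
scene 0.02 115.06777878547591 212.7304178334685
scene 0.03 104.78930502876463 212.7396628234627
cap 119.5936823278869 213.839073481188
side 0 229.38294146681946 236.7468009828313
side 0.01 219.04348267923743 237.18779348176403
side 0.02 208.5747397777981 237.63430013048134
side 0.03 197.9742726631983 238.08642500265915
cap 212.6393351483739 235.84521983702834
```

The images put the fingertips roughly 27–30 mm above the reported TCP, and the cap hasn't been touched yet. I'll go down slowly and use the force reading to find contact.

Request:
arm_command --steps '[[[0,0.003,0],[0,0,0],0],[[0,0.006,0],[0,0,0],0],[[0,0.009,0],[0,0,0],0],[[0,0.009,0],[0,0,0],0]]'

```text
t: 5.6
tool_pos: [0.4667, 0.0341, 0.0687]
tool_rot: [-1.125, 1.336, -1.335]
contact_force: [0.2, 0.2, -0.7]
opening: -0.0
```

```bash
python3 -c "
from h import *
snap('side','s4.png');snap('scene','c4.png')
go(.468,.0345,.067)
a=cv2.imread('pics/c4.png')[140:270,250:380]; b=cv2.imread('pics/s4.png')[150:270,270:390]
cv2.imwrite('pics/z5.png',np.hstack([cv2.resize(a,(400,400)),cv2.resize(b,(400,400))]))"
```

```text
t 5.7 pos [0.4671 0.034  0.0693] zang -9.9 F [-0.13  0.64  0.46] open 0.0003
shift [-0.0006  0.0023  0.0008] turn [ 0.05 -0.07  0.08]
```

View pics/z5.png

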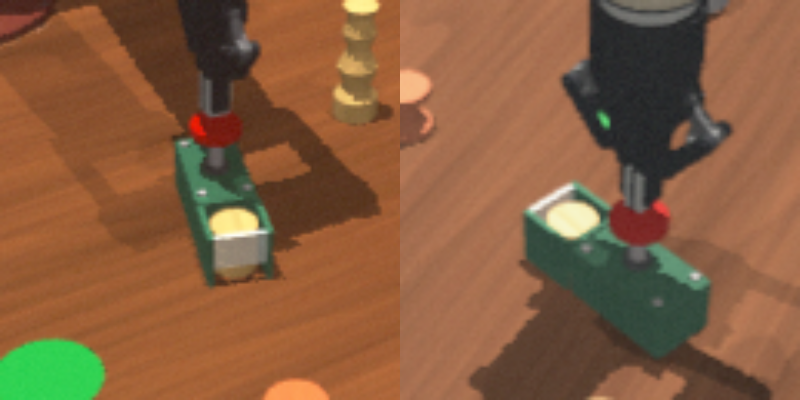

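Request:
arm_command --steps '[[[0,0.003,0],[0,0,0],0],[[0,0.006,0],[0,0,0],0],[[0,0.009,0],[0,0,0],0]]'

```text
t: 6.0
tool_pos: [0.467, 0.034, 0.0599]
tool_rot: [-1.125, 1.335, -1.335]
contact_force: [0.4, 0.2, -0.7]
opening: -0.0001
```

Request:
arm_command --steps '[[[0,0.003,0],[0,0,0],0],[[0,0.006,0],[0,0,0],0],[[0,0.009,0],[0,0,0],0]]'

```text
t: 6.3
tool_pos: [0.4671, 0.034, 0.0512]
tool_rot: [-1.125, 1.335, -1.335]
contact_force: [-3.4, 0.3, 5.1]
opening: 0.0001
```

```bash
python3 -c "
from h import *
snap('side','s5.png');snap('scene','c5.png')
go(.468,.0345,.067)
a=cv2.imread('pics/c5.png')[140:270,250:380]; b=cv2.imread('pics/s5.png')[150:270,270:390]
cv2.imwrite('pics/z6.png',np.hstack([cv2.resize(a,(400,400)),cv2.resize(b,(400,400))]))"
```

```text
t 6.4 pos [0.4671 0.034  0.0508] zang -9.9 F [-1.67  0.16  2.4 ] open -0.0002
shift [-0.0006 -0.0162  0.0008] turn [ 0.05 -0.07  0.08]
```

View pics/z6.png

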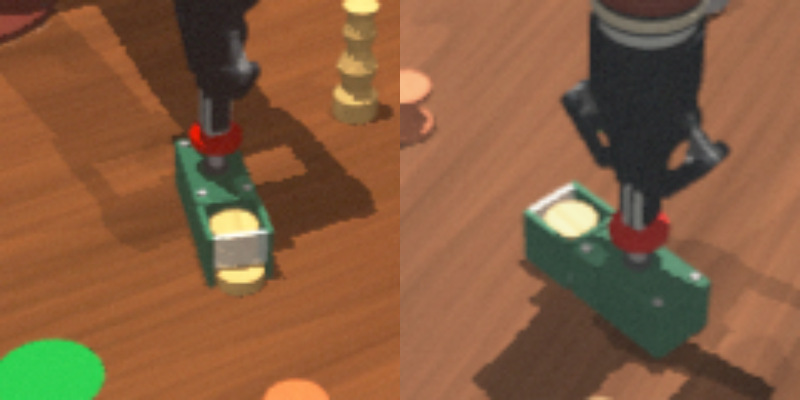

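Request:
arm_command --steps '[[[0,0.003,0],[0,0,0],0],[[0,0.006,0],[0,0,0],0],[[0,0.009,0],[0,0,0],0],[[0,0.011,0],[0,0,0],0],[[0,0.013,0],[0,0,0],0]]'

```text
t: 6.9
tool_pos: [0.4672, 0.034, 0.0377]
tool_rot: [-1.124, 1.335, -1.336]
contact_force: [-1.1, 1.2, 4.5]
opening: 0.0003
```

Request:
arm_command --steps '[[[0,0.001,0],[0,0,0],0],[[0,0.002,0],[0,0,0],0]]'

```text
t: 7.1
tool_pos: [0.4673, 0.034, 0.0357]
tool_rot: [-1.124, 1.335, -1.336]
contact_force: [-1.0, 0.5, 3.7]
opening: 0.0001
```

```bash
python3 -c "
from h import *
snap('side','s6.png');snap('scene','c6.png')
go(.468,.0345,.067)
a=cv2.imread('pics/c6.png')[140:270,250:380]; b=cv2.imread('pics/s6.png')[150:270,270:390]
cv2.imwrite('pics/z7.png',np.hstack([cv2.resize(a,(400,400)),cv2.resize(b,(400,400))]))"
```

```text
t 7.2 pos [0.4672 0.034  0.0356] zang -9.9 F [-0.84  0.69  3.04] open 0.0
shift [-0.0006 -0.0314  0.0006] turn [ 0.03 -0.07  0.07]
```

View pics/z7.png

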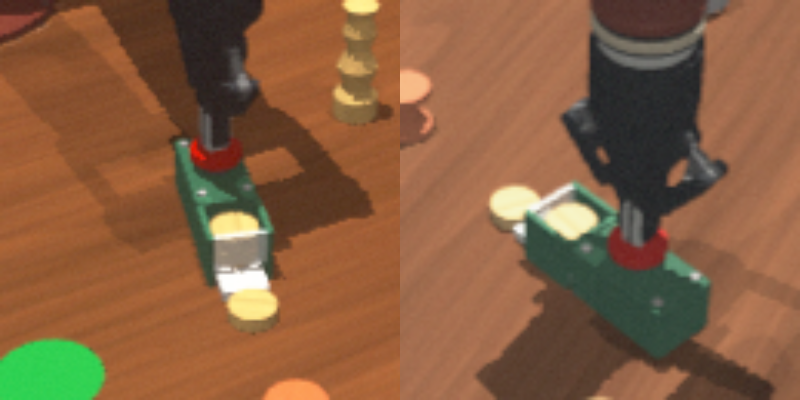

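Request:
arm_command --steps '[[[0,0.001,0],[0,0,0],0],[[0,0.002,0],[0,0,0],0]]'

```text
t: 7.4
tool_pos: [0.4672, 0.034, 0.0336]
tool_rot: [-1.124, 1.335, -1.336]
contact_force: [-1.5, 0.4, 3.8]
opening: -0.0001
```

```bash
python3 -c "
from h import *
p=snap('scene','c7.png')
go(.468,.0345,.067)
print(ctrl.boxes_of(p,'blank1'))
h=p['img'][130:270,250:380].astype(int);import numpy as np
m=(h[...,0]>110)&(h[...,1]<30)&(h[...,2]<50);print(np.argwhere(m).min(0)+[130,250],np.argwhere(m).max(0)+[130,250])
print([proj(p,[.468,.0345,z]) for z in (.094,.068)])"
```

```text
t 7.45 pos [0.4672 0.034  0.0334] zang -9.9 F [-0.07  0.3   3.37] open 0.0
shift [-0.0006 -0.0336  0.0007] turn [ 0.02 -0.07  0.07]
[{'position': [276.8, 345.8], 'confidence': 0.59}, {'position': [240.7, 331.4], 'confidence': 0.53}]
[187 312] [194 327]
[(np.float64(178.86794675656324), np.float64(319.4976988813861)), (np.float64(187.38210042892908), np.float64(319.4857754756101))]
```

Request:
arm_command --steps '[[[0,0.001,0],[0,0,0],0],[[0,0.002,0],[0,0,0],0]]'

```text
t: 7.7
tool_pos: [0.4673, 0.034, 0.0329]
tool_rot: [-1.125, 1.335, -1.335]
contact_force: [-7.8, 1.0, 17.6]
opening: -0.0002
```

Request:
arm_command --steps '[[[0,0.001,0],[0,0,0],0],[[0,0.001,0],[0,0,0],0]]'

```text
t: 7.9
tool_pos: [0.4673, 0.034, 0.0329]
tool_rot: [-1.126, 1.336, -1.335]
contact_force: [-5.3, 0.7, 12.8]
opening: -0.0001
```

```bash
python3 -c "
from h import *
p=snap('scene','c8.png')
go(.468,.0345,.067)
a=cv2.imread('pics/c8.png')[140:270,250:380];b=cv2.imread('pics/c6.png')[140:270,250:380]
cv2.imwrite('pics/z8.png',np.hstack([cv2.resize(a,(400,400)),cv2.resize(b,(400,400))]))"
```

```text
t 7.95 pos [0.4673 0.034  0.0329] zang -9.9 F [-6.78  0.09 11.42] open -0.0
shift [-0.0005 -0.0341  0.0006] turn [ 0.14 -0.05  0.09]
```

View pics/z8.png

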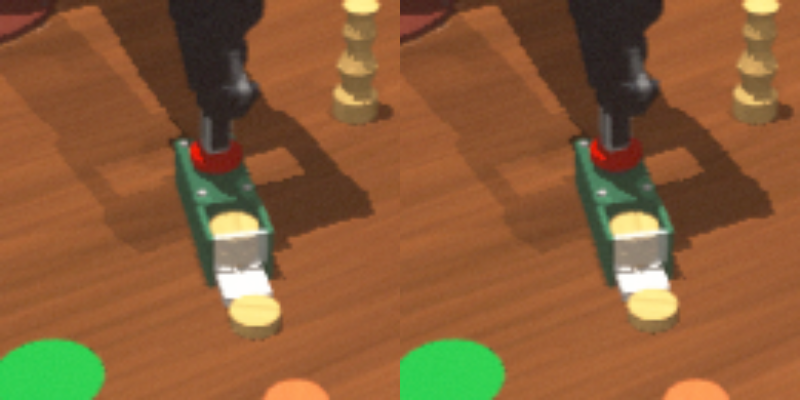

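Request:
arm_command --steps '[[[0,-0.006,0],[0,0,0],0],[[0,-0.014,0],[0,0,0],0],[[0,-0.025,0],[0,0,0],0],[[0,-0.04,0],[0,0,0],0.3],[[0,-0.07,0],[0,0,0],0.3]]'

```text
t: 8.45
tool_pos: [0.4653, 0.0342, 0.1014]
tool_rot: [-1.13, 1.34, -1.332]
contact_force: [0.6, 0.8, -0.6]
opening: 0.0258
```

Request:
arm_command --steps '[[[0,-0.02,0],[0,0,0],0.3],[[0,-0.03,0],[0,0,0],0.3],[[0,-0.03,0],[0,0,0],0.3]]'

```text
t: 8.75
tool_pos: [0.4667, 0.0342, 0.1332]
tool_rot: [-1.127, 1.337, -1.334]
contact_force: [0.3, -0.5, -0.1]
opening: 0.0259
```

```bash
python3 -c "
from h import *
w=snap('wrist','w9.png');s=snap('side','s9.png');p=snap('scene','c9.png')
go(.615,.04,.1)
for n,q in (('wrist',w),('side',s),('scene',p)):
  for b in ctrl.boxes_of(q,'blank1')[:3]: print(n,b,ray(q,b['position'],.007))
a=cv2.imread('pics/c9.png')[140:270,250:380];b=cv2.imread('pics/s9.png')[150:270,250:370]
cv2.imwrite('pics/z9.png',np.hstack([cv2.resize(a,(400,400)),cv2.resize(b,(400,400))]))"
```

```text
t 8.9 pos [0.4647 0.0343 0.13  ] zang -9.9 F [ 0.4   0.19 -0.69] open 0.0254
shift [-0.0314  0.0286  0.1474] turn [ 0.55 -0.06  0.13]
wrist {'position': [204.3, 442.9], 'confidence': 0.92} [ 0.60398329 -0.0133269   0.007     ]
side {'position': [208.5, 303.0], 'confidence': 0.58} [ 0.60657586 -0.02498513  0.007     ]
scene {'position': [239.8, 332.8], 'confidence': 0.5} [ 0.59989157 -0.00975688  0.007     ]
```

View pics/z9.png

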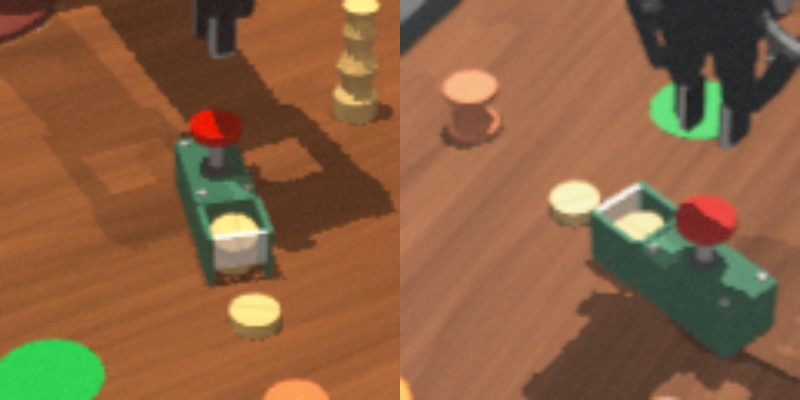

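View pics/w9.png

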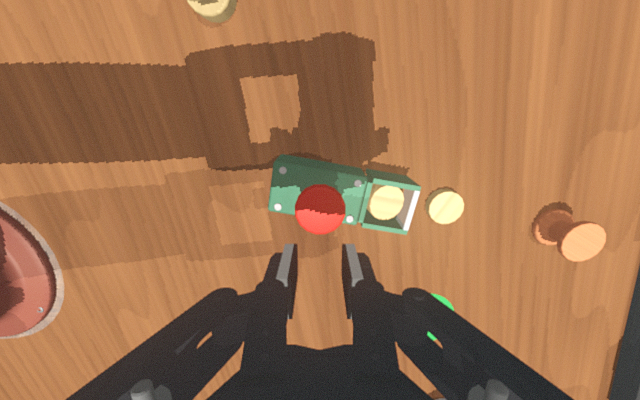

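Request:
arm_command --steps '[[[-0.01,0.0,0.045],[0.3,0,0],0.3],[[-0.02,0,0.09],[0.5,0,0],0.3],[[-0.034,0.01,0.13],[0.5,0,0],0.3],[[-0.036,0.04,0.148],[0.5,0,0],0.3],[[-0.036,0.08,0.148],[0.5,0,0],0.3]]'

```text
t: 9.55
tool_pos: [0.6201, 0.0442, 0.0493]
tool_rot: [-1.121, 1.331, -1.338]
contact_force: [0.5, 0.6, 0.2]
opening: 0.0255
```

```bash
cat >> h.py <<'E'
def trio(tag,box=(150,290,250,390),box2=(130,250,230,350)):
    w=snap('wrist','w%s.png'%tag);s=snap('side','s%s.png'%tag);p=snap('scene','c%s.png'%tag)
    a=cv2.imread('pics/c%s.png'%tag)[box[0]:box[1],box[2]:box[3]];b=cv2.imread('pics/s%s.png'%tag)[box2[0]:box2[1],box2[2]:box2[3]]
    cv2.imwrite('pics/z%s.png'%tag,np.hstack([cv2.resize(a,(400,400)),cv2.resize(b,(400,400))]))
    return w,s,p
E
python3 -c "
from h import *
w,s,p=trio('10')
go(.615,.045,.0)
b=ctrl.boxes_of(w,'blank1')
print(b, [ray(w,x['position'],.012) for x in b])"
```

```text
t 9.7 pos [0.6122 0.0446 0.044 ] zang -9.9 F [0.34 0.03 0.78] open 0.0253
shift [-0.0011  0.044   0.0031] turn [ 0.59 -0.06  0.2 ]
[{'position': [271.7, 313.3], 'confidence': 0.63}] [array([ 0.60561437, -0.01075807,  0.012     ])]
```

View pics/z10.png

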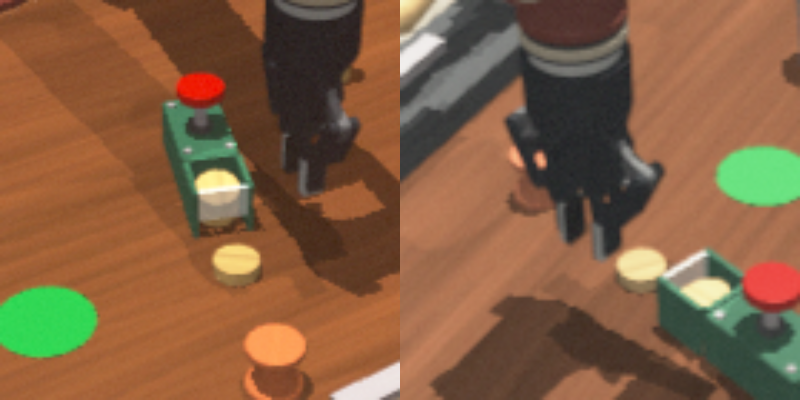

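View pics/w10.png

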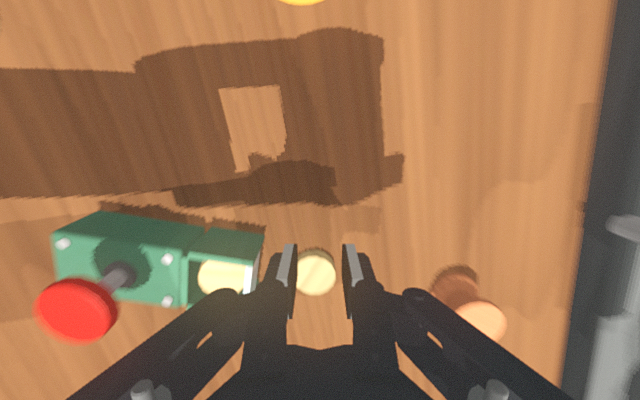

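```bash
cat >> h.py <<'E'
def tri(p,a,q,b):
    A=[];B=[]
    for P,rc in ((p,a),(q,b)):
        o=np.array(P['world_from_camera'])[:3,3]; d=ray(P,rc,0)-o; d/=np.linalg.norm(d); N=np.eye(3)-np.outer(d,d); A.append(N);B.append(N@o)
    x,r,_,_=np.linalg.lstsq(np.vstack(A),np.hstack(B),rcond=None); return x.round(4),np.sqrt(r).round(4)
E
python3 -c "
from h import *
p=ctrl.get_image('scene');s=ctrl.get_image('side')
print(tri(p,(217.5,358.5),s,(202,281)),tri(p,(209.5,351.5),s,(207.4,292)))
# blank
print(tri(p,(150+264*.35,250+237*.35),s,(130+268*.3,230+241*.3)))
"
```

```text
(array([0.6292, 0.0425, 0.0724]), array([0.001])) (array([0.5945, 0.0469, 0.0721]), array([0.0011]))
(array([ 0.6058, -0.0157,  0.0067]), array([0.0031]))
```

Request:
arm_command --steps '[[[0,0.015,0.001],[0.5,0,0],0.3],[[0,0.03,0.001],[0.5,0,0],0.3],[[0,0.045,0.001],[0.5,0,0],0.3],[[0,0.055,0.001],[0.5,0,0],0.3],[[0,0.055,0.001],[0.5,0,0],0.3]]'

```text
t: 10.35
tool_pos: [0.6162, 0.0441, -0.0067]
tool_rot: [-1.12, 1.329, -1.34]
contact_force: [0.3, 0.8, 0.1]
opening: 0.0254
```

```bash
python3 -c "
from h import *
w,s,p=trio('11')
go(.615,.045,-.03)"
```

```text
t 10.5 pos [ 0.6184  0.0441 -0.004 ] zang -9.9 F [-0.55  0.5  -0.09] open 0.0252
shift [-0.0004  0.0259 -0.0038] turn [-0.63 -0.06  0.11]
```

View pics/z11.png

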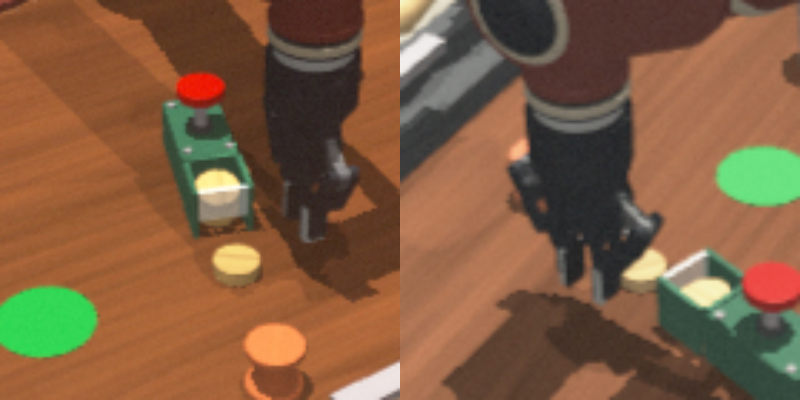

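```bash
python3 -c "
from h import *
p=ctrl.get_image('scene');s=ctrl.get_image('side')
f=lambda c,r:(150+r*.35,250+c*.35)
g=lambda c,r:(130+r*.3,230+(c-400)*.3)
print(tri(p,f(313,240),s,g(571,286)),tri(p,f(291,213),s,g(603,301)))
"
```

```text
(array([0.6324, 0.0441, 0.0247]), array([0.0013])) (array([0.5983, 0.0481, 0.0281]), array([0.0021]))
```

Request:
arm_command --steps '[[[0,0.005,-0.003],[0,0,0],0.3],[[0,0.01,-0.004],[0,0,0],0.3],[[0,0.015,-0.004],[0,0,0],0.3],[[0,0.019,-0.004],[0,0,0],0.3],[[0,0.019,-0.004],[0,0,0],0.3]]'

```text
t: 11.1
tool_pos: [0.6142, 0.0447, -0.0237]
tool_rot: [-1.118, 1.326, -1.342]
contact_force: [-0.0, -0.7, 0.4]
opening: 0.0252
```

```bash
python3 -c "
from h import *
w,s,p=trio('12')
go(.615,.045,-.03)"
```

```text
t 11.25 pos [ 0.6152  0.0446 -0.0225] zang -9.9 F [0.74 0.   0.98] open 0.0257
shift [-0.0003  0.0075 -0.0003] turn [-0.7  -0.06  0.1 ]
```

View pics/z12.png

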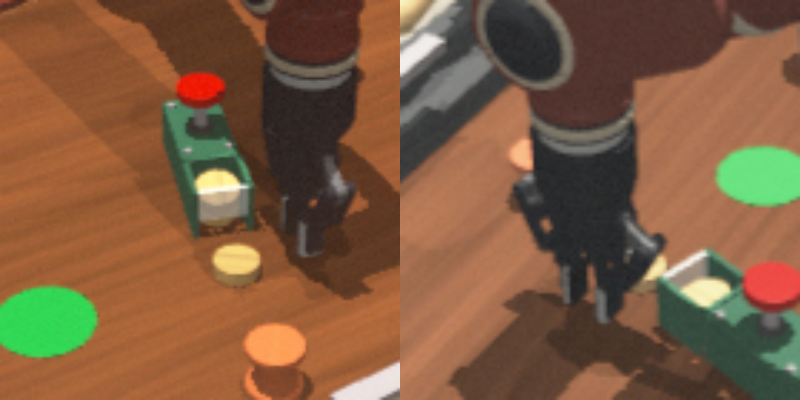

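View pics/w12.png

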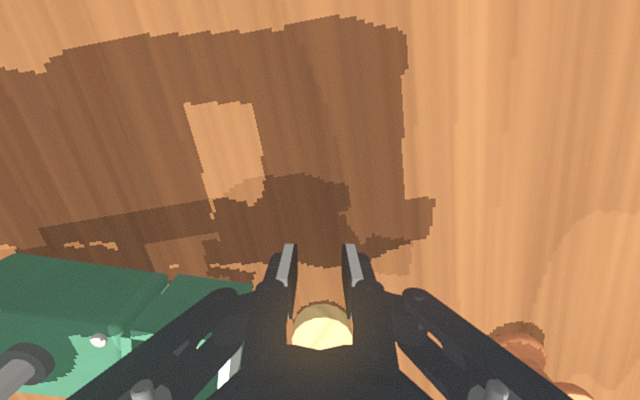

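Request:
arm_command --steps '[[[0.006,0,0],[0,0,0],0.3],[[0.012,0,0],[0,0,0],0.3],[[0.018,0,0],[0,0,0],0.3],[[0.024,0,0],[0,0,0],0.3],[[0.028,0,0],[0,0,0],0.3]]'

```text
t: 11.75
tool_pos: [0.6103, 0.0162, -0.0224]
tool_rot: [-1.116, 1.325, -1.343]
contact_force: [-0.4, 0.2, -0.1]
opening: 0.0256
```

Request:
arm_command --steps '[[[0.004,0,0],[0,0,0],0.3],[[0.008,0,0],[0,0,0],0.3],[[0.013,0,0],[0,0,0],0.3],[[0.018,0,0],[0,0,0],0.3],[[0.023,0,0],[0,0,0],0.3]]'

```text
t: 12.25
tool_pos: [0.6063, -0.0068, -0.0224]
tool_rot: [-1.116, 1.325, -1.343]
contact_force: [0.4, 0.6, -0.8]
opening: 0.0257
```

```bash
python3 -c "
from h import *
w,s,p=trio('13')
go(.581,-.155,-.0235)"
```

```text
t 12.4 pos [ 0.6063 -0.0067 -0.0224] zang -9.9 F [0.23 0.3  0.22] open 0.0258
shift [0.1504 0.0014 0.0006] turn [-0.7  -0.13  0.1 ]
```

View pics/z13.png

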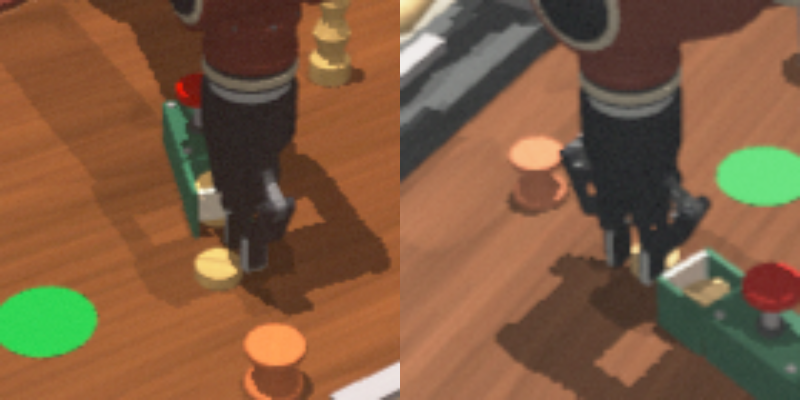

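View pics/w13.png

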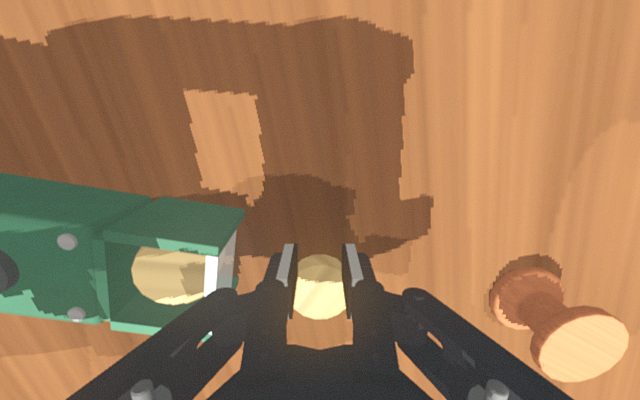

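Request:
arm_command --steps '[[[0.006,0,0],[0,0,0],0.3],[[0.012,0,0],[0,0,0],0.3],[[0.018,0,0],[0,0,0],0.3],[[0.024,0,0],[0,0,0],0.3],[[0.03,0,0],[0,0,0],0.3]]'

```text
t: 12.9
tool_pos: [0.601, -0.0369, -0.0223]
tool_rot: [-1.115, 1.325, -1.344]
contact_force: [1.0, -0.9, 0.3]
opening: 0.0259
```

Request:
arm_command --steps '[[[0.006,0,0],[0,0,0],0.3],[[0.012,0,0],[0,0,0],0.3],[[0.018,0,0],[0,0,0],0.3],[[0.024,0,0],[0,0,0],0.3],[[0.03,0,0],[0,0,0],0.3]]'

```text
t: 13.4
tool_pos: [0.5957, -0.0669, -0.0223]
tool_rot: [-1.115, 1.325, -1.344]
contact_force: [0.1, -0.2, 0.6]
opening: 0.0254
```

Request:
arm_command --steps '[[[0.006,0,0],[0,0,0],0.3],[[0.012,0,0],[0,0,0],0.3],[[0.018,0,0],[0,0,0],0.3],[[0.024,0,0],[0,0,0],0.3],[[0.03,0,0],[0,0,0],0.3]]'

```text
t: 13.9
tool_pos: [0.5905, -0.097, -0.0222]
tool_rot: [-1.115, 1.325, -1.344]
contact_force: [-0.4, 0.4, -0.1]
opening: 0.0257
```

```bash
python3 -c "
from h import *
w,s,p=trio('14',(180,300,220,340),(130,250,260,380))
go(.581,-.155,-.0235)"
```

```text
t 14.05 pos [ 0.5905 -0.0969 -0.0222] zang -10.0 F [ 0.41 -0.02 -0.1 ] open 0.0256
shift [0.0589 0.0014 0.0007] turn [-0.7  -0.17  0.1 ]
```

View pics/z14.png

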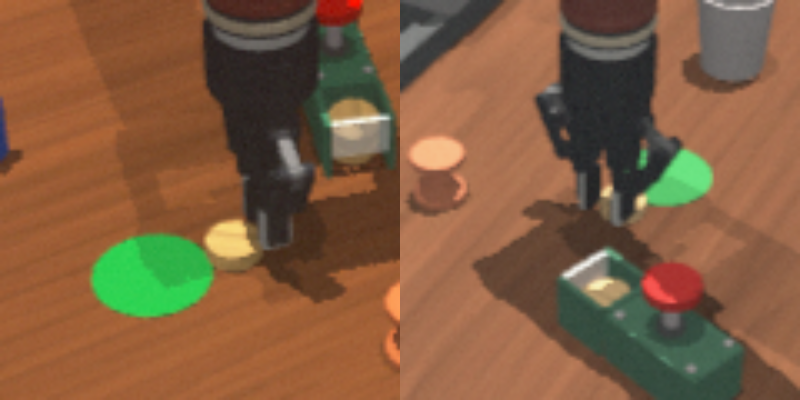

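View pics/w14.png

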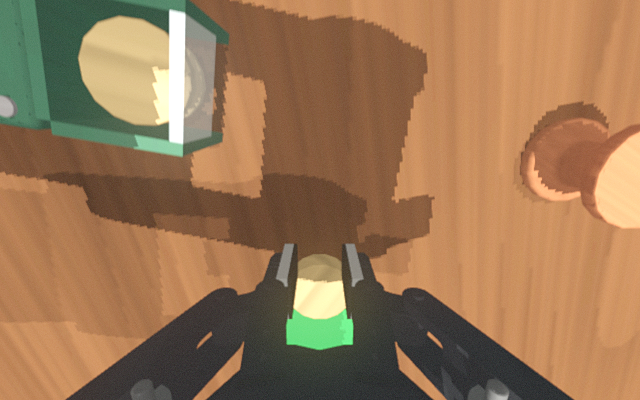

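```bash
python3 -c "
from h import *
p=ctrl.get_image('scene'); b=ray(p,(180+240*.3,220+234*.3),.014);print(b)
m=np.array([.5764,-.181]);d=m-b[:2];print(d@[-.17,-.985],d@[.985,-.17])"
```

```text
[ 0.59129244 -0.12216102  0.014     ]
0.060488106604073555 -0.004666431397180455
```

Both estimates agree that about 60 mm remain and the line is good, so I'll push 58 mm.

Request:
arm_command --steps '[[[0.006,0,0],[0,0,0],0.3],[[0.012,0,-0.001],[0,0,0],0.3],[[0.018,0,-0.001],[0,0,0],0.3],[[0.024,0,-0.002],[0,0,0],0.3],[[0.03,0,-0.002],[0,0,0],0.3]]'

```text
t: 14.6
tool_pos: [0.5831, -0.1264, -0.0222]
tool_rot: [-1.115, 1.326, -1.344]
contact_force: [0.1, -0.4, 0.3]
opening: 0.0257
```

Request:
arm_command --steps '[[[0.006,0,0],[0,0,0],0.3],[[0.012,0,0],[0,0,0],0.3],[[0.018,0,0],[0,0,0],0.3],[[0.024,0,0],[0,0,0],0.3],[[0.028,0,0],[0,0,0],0.3]]'

```text
t: 15.1
tool_pos: [0.5782, -0.1546, -0.0221]
tool_rot: [-1.115, 1.326, -1.344]
contact_force: [-0.0, 0.0, 0.6]
opening: 0.0256
```

```bash
python3 -c "
from h import *
w,s,p=trio('15',(180,300,220,340),(130,250,260,380))
go(.581,-.155,-.0235)"
```

```text
t 15.25 pos [ 0.5782 -0.1542 -0.0222] zang -10.0 F [-1.03  0.84 -0.32] open 0.0255
shift [0.0003 0.0013 0.0029] turn [-0.69 -0.19  0.09]
```

View pics/z15.png

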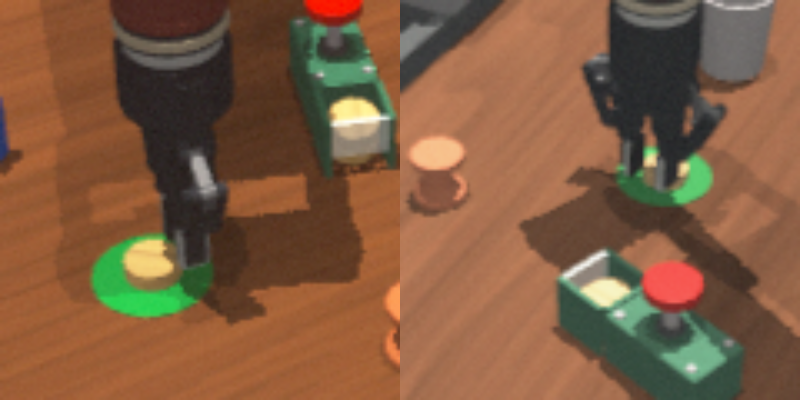

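Request:
arm_command --steps '[[[-0.01,0,0],[0,0,0],0.3],[[-0.025,0,0],[0,0,0],0.3],[[-0.04,0,0],[0,0,0],0.3],[[-0.045,-0.03,0],[0,0,0],0.3],[[-0.045,-0.07,0],[0,0,0],0.3]]'

```text
t: 15.75
tool_pos: [0.5828, -0.1063, 0.0453]
tool_rot: [-1.12, 1.33, -1.338]
contact_force: [1.4, -1.2, 0.6]
opening: 0.0258
```

Request:
arm_command --steps '[[[0,-0.04,0],[0,0,0],0.3],[[0,-0.08,0],[0,0,0],0.3],[[0,-0.1,0],[0,0,0],0.3],[[0,-0.1,0],[0,0,0],0.3]]'

```text
t: 16.15
tool_pos: [0.5852, -0.1055, 0.1503]
tool_rot: [-1.116, 1.322, -1.342]
contact_force: [-0.1, 0.1, -0.0]
opening: 0.0255
```

```bash
python3 -c "
from h import *
w,s,p=trio('16',(180,300,220,340),(130,250,260,380))
go(.581,-.155,-.0235)
for n,q in (('w',w),('s',s),('c',p)):
  im=q['img'].astype(int); g=(im[...,1]>im[...,0]*1.6)&(im[...,1]>im[...,2]*1.6)&(im[...,1]>110)
  k,l,st,c=cv2.connectedComponentsWithStats(g.astype(np.uint8))
  if k>1:
    i=1+np.argmax(st[1:,4]); hull=cv2.convexHull(np.argwhere(l==i)[:,::-1].astype(np.int32)); M=cv2.moments(hull); print(n,'mark',ray(q,(M['m01']/M['m00'],M['m10']/M['m00']),0).round(4),st[i])
  for b in ctrl.boxes_of(q,'blank1')[:2]: print(n,b,ray(q,b['position'],.008).round(4))
"
```

```text
t 16.3 pos [ 0.5815 -0.1051  0.1437] zang -9.8 F [ 0.22 -0.94 -0.41] open 0.0254
shift [0.0493 0.1672 0.0075] turn [-0.16  0.01 -0.  ]
w mark [ 0.5736 -0.188   0.    ] [288 219  64  45 764]
w {'position': [234.9, 317.9], 'confidence': 0.89} [ 0.5738 -0.175   0.008 ]
s mark [ 0.5749 -0.1806  0.    ] [325 174  28  18 234]
s {'position': [178.4, 339.4], 'confidence': 0.68} [ 0.5775 -0.1894  0.008 ]
c mark [ 0.5778 -0.1807  0.    ] [248 250  36  25 459]
c {'position': [260.3, 266.2], 'confidence': 0.66} [ 0.5812 -0.1795  0.008 ]
```

View pics/z16.png

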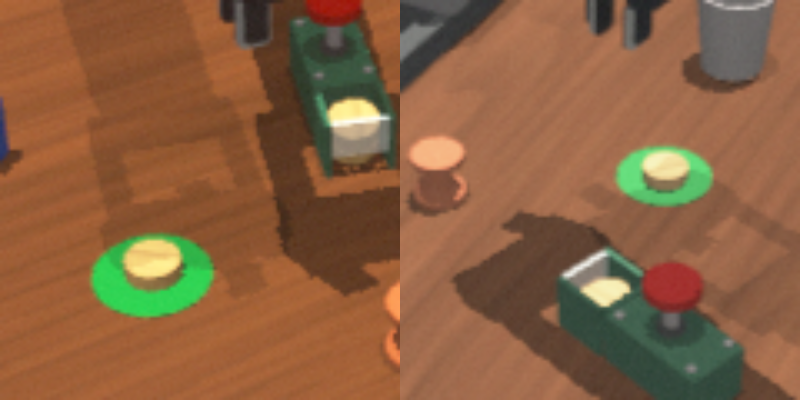

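View pics/w16.png

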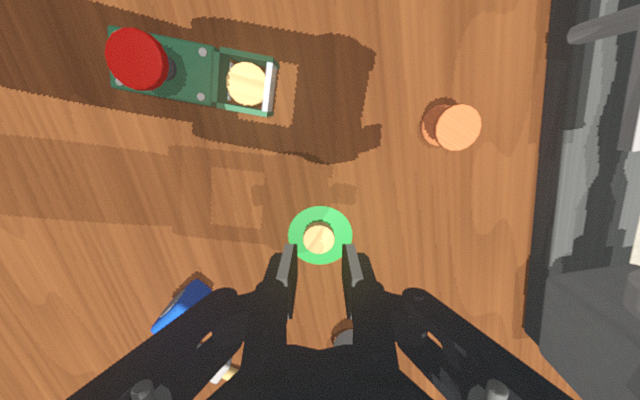

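```bash
python3 -c "
from h import *
go(.58,-.1,.14); print(ctrl.finish_job())"
```

```text
t 16.45 pos [ 0.5811 -0.1055  0.1429] zang -9.8 F [ 0.38  0.08 -0.13] open 0.0255
shift [-0.0053  0.0029 -0.002 ] turn [-0.08 -0.03 -0.01]
the job is handed in; nothing more can be done
None
```

I pressed the plunger down to its stop once with the shut fingertips, and one blank came out. I let the plunger rise, then pushed the blank about 170 mm with the fingertips part open, without gripping it, onto the green mark. I handed the job in at about 16.5 s of the 58 s allowed; no verdict is reported.

**Final checks:**
- **Blank position:** all three cameras show it lying flat and wholly on the mark. The measured offset from the mark's centre was about 4 mm in the scene view and 9 mm in the side view, both under the 22 mm limit. The wrist view gave 13 mm, but the fingers hid part of the mark there.
- **Dispenser:** the plunger is up and the other blanks are still in the magazine.
- **Surroundings:** the spool, cup and tape measure look undisturbed in the last pictures. I did not re-measure any of the bystanders.
- **Arm:** it is raised clear of everything, with the contact force at noise level.

**Disagreement:** the fingertips in the images, and the plunger's stop, sat about 28–35 mm above the reported tool position. I set the heights from the pictures and the force reading instead. The force peaked at about 19 N at the plunger's stop, and nothing above noise showed while pushing the blank.

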